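Mount a bearing flange and snap the inspection light in front of it

ROBOT

A 6-joint arm with a two-finger parallel gripper is mounted at the origin on the work surface. World frame = base frame: x ahead of the robot, y to its left, z up, the work surface at z = 0. Lengths are in m, angles in rad, forces in N, time in s.
With the tool pointing down it reaches from about 0.35 to 0.875 m from the base axis. Payload 4.2 kg.
Tool frame: the origin (TCP) lies midway between the tips of the shut fingers; the grasp point (between the pads) lies 19 mm behind it; z points along the fingers, x is the direction in which the jaws open and shut, and the axes are right-handed (so a half turn about z gives the same grasp; the last joint's range is limited). The gripper opens to 85 mm and grips with 20 to 120 N. Pads are 22 mm wide; open, the fingers measure 114 mm over their backs; the gripper's body (76 mm by 85 mm) begins 54 mm behind the grasp point. The pads swing forward as they close: fully open they stand 13 mm farther back than shut.
Start: joints at [-0.865, 0.385, 0.008, 0, -1.194, -0.259], TCP at [0.27, -0.564, 0.21] pointing down, gripper open.
Joint ranges: [-3.14, 3.14], [-1.21, 2.06], [-1.07, 1.41], [-3.16, 2.05], [-2.99, -0.16], [-3.1, 3.1]. Speed limits (rad/s): [2.79, 2.79, 3.14, 3.14, 3.14, 3.14].

INTERFACE

Orientations are given as a unit quaternion [w, x, y, z].
In Python, from cell import arm, snapshot gives the robot as it stands.
- The arm moves only by the shell command python3 -m creep 'ROWS'. ROWS is a JSON object of lists of equal length, an entry for each row: "hand": the opening in per cent of the stroke, from 0 (shut) to 100 (fully open); "travel": the shift along the world's x, y, z in cm, a list of three; "twist": the turn, a rotation vector about the world's x, y, z in rad, a list of three. In form: {"hand": [hand, ...], "travel": [[tx, ty, tz], ...], "twist": [[wx, wy, wz], ...]}. A call has 1 to 8 rows; each row is the pose to reach, as a shift and turn from the pose measured when the call began; what a row does not reach only later rows make up. A row lasts 1/10 s, in which the tool goes at most 50 mm and 8.59 degrees, less where a joint would pass 70% of its speed; a pose out of reach is approached as far as the arm can. A call with a gripper value outside its range is refused whole. The fingers move at their own pace and stop on an object; the grip force is fixed at half the most. Time passes only in rows, so rows that repeat a pose let the fingers close. It gives the time, the measured TCP pose, the force and the opening at its end, in the units of the state.
- arm.state(): the state, without advancing time (a new reading comes with each control period).
- snapshot(name): name is "side" or "top"; returns a dict with "frame" (480x640x3 uint8, red, green, blue), "depth" (480x640 float32, m along the optical axis (not along the pixel's ray), 0 where there is no reading), "fovy" (degrees; the focal length in pixels is half the picture's height over the tangent of half this angle, whatever the lens; pixels are square), "cx", "cy" (the principal point, pixels), "dist" ([k1, k2, p1, p2, k3] as OpenCV has them; the pictures are not rectified), "pose" (4x4, takes a point from camera to world coordinates). Camera axes: x right, y up, looking along -z (the intrinsics and any distortion apply to the point x, -y, -z); pixel columns grow to the right and rows downward; lengths in m; the calibration is good to about 2 mm. A picture is of the moment at which its call begins.
- arm.sign_off(): hands the job in, once; it reports no verdict.
The state is a dict: "time_s": time; "joints": joint angles; "joint_velocities": joint speeds; "joint_efforts": joint torques, N m; "tcp_pos": TCP position; "tool_rot": TCP orientation; "force": force on the tool from outside, world axes, zero at the start; "moment": the same for the moment, N m; "finger_gap": opening from 0.0 (shut) to 1.0 (fully open).
Only numpy, scipy, OpenCV 4.12 (cv2) and the standard library are available. Lean on these libraries where they do the work, as an engineer would, in place of code of your own. Each camera call takes 0.05 s, during which the arm holds its last target. There are 200 camera calls.

TASK

Set up the flange for inspection: first set the bearing flange, hub up, on the round stage so that all four holes slide over the studs and it lies flat. Then draw the inspection light (the one with the square tail cap) out of its dock bay, lay it on the bench and let go, take it again by the barrel, and press it into the holder's two spring clips until both snap around it, fully home and level, head towards the flange. Leave the other two instruments and the bottle where they are, and let go of everything.

Things in the scene. Friction and masses are not known exactly. Their poses are not given: they have to be found in the camera images.
- light: Inspection light, 171 mm, 0.11 kg: round aluminium barrel (16 mm diameter, x -50 to 50 mm) between a black square head (24 x 24 mm, x 50 to 95, lens in its end) and a black square tail cap (24 x 24, x -50 to -76); flats face its y and z. Origin on its axis, mid-barrel; +x to the head. Centre of mass about 10 mm to the head side. On the bench it rests on its flats, axis 12 mm up, and does not roll.
- light_head (a point): Centre of the light's front (lens) face, on its axis 95 mm from its origin. At the start the head is the inner end, hidden in the bay.
- light_tail (a point): Centre of the end face of the light's tail cap, 76 mm from its origin. At the start the light lies level, flats down, in one of the dock's bays, axis 26 mm above the bench, with only the tail cap and 4 to 8 mm more of barrel outside the mouth.
- dock: Fixed grey storage dock, 216 mm wide, 50 mm high: three level bays 30 x 30 mm, 144 mm deep, closed on top and at the back. Origin at bench level below the middle bay's mouth; +x points into the bays (things are drawn out along -x); bay axes at y = -72, 0, 72 mm; mouths at x = 0; bay floors 14 mm above the bench, jutting out 16 mm before the mouths as a sill on which the tail caps rest.
- holder: Fixed light holder on a dark steel base plate 270 x 90 x 10 mm (x -85 to 185 mm). Origin at bench level below the middle between its two clips; +x runs along the seat to the round black specimen stage at x = 140 mm. A steel column, 95 mm high, 12 mm thick with a 20 mm wide black top, stands at x = 75, y = 37 mm.
- holder_seat (a point): Where the light's origin is when seated: 50 mm above the holder's origin, the light along the holder's x, head to +x. Two cheeks (x -79 to -53 mm, 40 mm apart, 9 mm thick, 58 mm high above the bench) then flank the tail cap, leaving too little room to hold it there. Between the clips 66 mm along x are free, down to the base plate 40 mm below this point.
- holder_clip (a point): On the seat axis in the clip nearer the stage (x = 38 mm; the other at -38), each 10 mm long: two sprung steel fingers, lips 13 mm apart at 56 mm above the bench, flared to 25 mm at 70 mm. The lips yield sideways, about 1.5 N per mm each, and close again over the barrel; pressing into both clips takes 5 to 15 N. Solid saddle under the barrel at 42 mm.
- scriber: Leave alone: instrument with a round tail cap 24 mm in diameter, 156 mm long, in another bay of the dock, sticking out as far as the light. Origin on its axis, 76 mm from the tail end; +x into the bay.
- rod: Leave alone: plain steel rod 12 mm in diameter, 165 mm long, in another bay of the dock, sticking out as far. Origin on its axis, 76 mm from the outer end; +x into the bay.
- bottle: Leave alone: small bottle, 40 mm diameter, 85 mm high, standing on the bench. Origin at the centre of its underside.
- holder_stage (a point): Centre of the top of the holder's round black stage (84 mm diameter), 22 mm above the bench. Four upright steel studs, 6 mm in diameter, pointed, 14 mm high, stand on it at 22 mm to either side of this point along the holder's x and y (a 44 mm square).
- flange: Loose bearing flange, 0.22 kg: square steel foot 62 x 62 x 8 mm with four 9 mm through holes, 22 mm to either side of its centre along its x and y (alike at every quarter turn), and a round brass hub in the middle, 30 mm diameter, its top 34 mm above the underside. Origin at the centre of the underside; z up. Starts lying flat on the bench, hub up.
Mind the look-alikes: they are no part of the job. What is meant by the flange is not orange, pink or purple, and is the larger of those in its own colour.

How it is judged:
By the outcome, as a careful person would: the job done as asked, in the order asked, and still so for the second after the job is handed in, with the robot touching nothing.
It also fails if it takes over 66 s, if anything falls off the work surface, if the arm or the gripper's body presses on something with over 40 N, if the wrist force passes 120 N, or if a joint passes its speed limit or range.

## Working session

There is one attempt and no reset: what is moved stays moved. The work goes in short steps, Python scripts to look and compute and a shell command to move; the robot and the scene stay as the last step left them, time stands still between calls to the robot, and variables do not carry over. Pictures are saved under pics/ and viewed, about 8 in all and at most 12, crops included, and the job is handed in when it is done.

```bash
mkdir -p pics; ls
cat > h.py <<'E'
import numpy as np, cv2, pickle
from cell import arm, snapshot
def snap(n,tag):
    s=snapshot(n); pickle.dump(s,open(f'pics/{tag}.pkl','wb')); cv2.imwrite(f'pics/{tag}.png',s['frame'][:,:,::-1]); return s
def load(tag): return pickle.load(open(f'pics/{tag}.pkl','rb'))
def K(s):
    f=240/np.tan(np.radians(s['fovy'])/2); return np.array([[f,0,s['cx']],[0,f,s['cy']],[0,0,1.]])
def ray(s,uv):
    p=cv2.undistortPoints(np.array(uv,float).reshape(-1,1,2),K(s),np.array(s['dist'],float)).reshape(-1,2)
    d=np.c_[p[:,0],-p[:,1],-np.ones(len(p))]; T=np.array(s['pose']); return T[:3,3],d@T[:3,:3].T
def onplane(s,uv,z):
    o,d=ray(s,uv); return o+d*((z-o[2])/d[:,2])[:,None]
def bydepth(s,uv):
    o,d=ray(s,uv); uv=np.array(uv).reshape(-1,2).astype(int); return o+d*s['depth'][uv[:,1],uv[:,0]][:,None]
def proj(s,P):
    T=np.array(s['pose']); q=(np.array(P,float).reshape(-1,3)-T[:3,3])@T[:3,:3]; q=q*[1,-1,-1]
    return cv2.projectPoints(q,np.zeros(3),np.zeros(3),K(s),np.array(s['dist'],float))[0].reshape(-1,2)
E
python3 - <<'E'
from h import *
for n in('top','side'):
    s=snap(n,n+'0'); print(n,s['fovy'],s['cx'],s['cy'],s['dist'],np.round(s['pose'],3).tolist())
im=np.hstack([cv2.imread('pics/top0.png'),cv2.imread('pics/side0.png')])
print(arm.state())
E
```

```text
pics
top 45.956596765250495 331.242623168074 243.8968694641171 [0.02445433 0.         0.         0.         0.        ] [[-0.026, 0.997, -0.078, 0.489], [-1.0, -0.027, -0.011, 0.051], [-0.013, 0.077, 0.997, 1.292], [0.0, 0.0, 0.0, 1.0]]
side 55.197915409164004 323.2893260500908 240.04500642582315 [-0.03602861  0.          0.          0.          0.        ] [[0.725, 0.368, -0.582, 0.083], [-0.688, 0.379, -0.619, -0.47], [-0.007, 0.849, 0.528, 0.511], [0.0, 0.0, 0.0, 1.0]]
{'time_s': 0.1, 'joints': array([-8.65434146e-01,  3.85487353e-01,  6.78296118e-03, -4.23370760e-04,
       -1.19399189e+00, -2.58632853e-01]), 'joint_velocities': array([-0.00039839, -0.0026422 ,  0.00402003,  0.00073013, -0.0003159 ,
       -0.00058889]), 'joint_efforts': array([ 2.26447592e-04, -3.93319917e+01,  1.88929152e+01,  4.19787839e+00,
       -2.58066946e-03,  2.38642897e-06]), 'tcp_pos': array([ 0.26980599, -0.5631544 ,  0.2090361 ]), 'tool_rot': array([-8.47802741e-04,  5.32973805e-01,  8.46131185e-01,  4.71595913e-04]), 'force': array([-0.27553232, -0.6297022 , -0.81910337]), 'moment': array([ 0.07274624, -0.02108139, -0.00649893]), 'finger_gap': 1.0028263274498015}
```

View pics/top0.png

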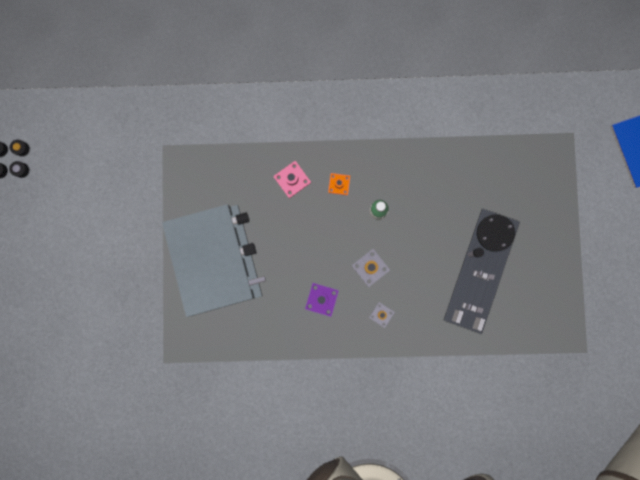

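View pics/side0.png

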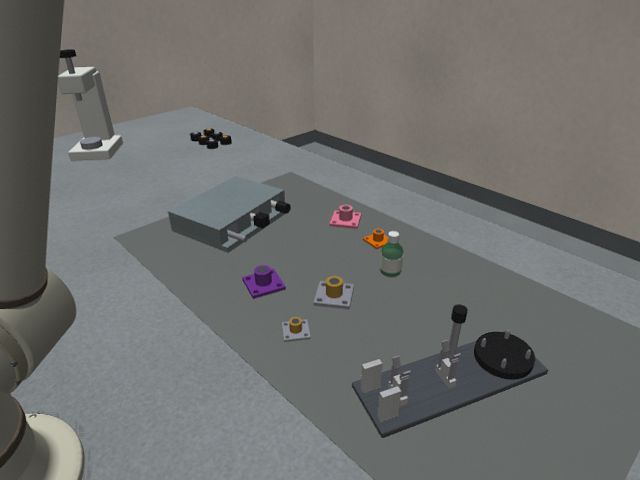

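Top view: flange candidates are steel large (371,267), steel small (382,315), pink (291,179), orange (339,184) and purple (321,300). I choose the large steel one. Tail-cap candidates are black (242,218), black (249,250) and the rod (257,281). The holder is at (482,270), with its stage at (495,232). Next is a close crop of the caps and the flange.

Run:
```python
from h import *
s=load('side0');t=load('top0')
a=cv2.imread('pics/side0.png');b=cv2.imread('pics/top0.png')
r=lambda im,x,y,w,h,k:cv2.resize(im[y:y+h,x:x+w],(w*k,h*k),interpolation=cv2.INTER_CUBIC)
A=r(a,220,185,80,60,5);B=r(a,300,265,80,60,5);C=r(b,225,200,80,60,5)[:, :];D=r(b,345,240,80,60,5)
cv2.imwrite('pics/crop1.png',np.vstack([np.hstack([A,B]),np.hstack([C,D])]))
# depth sanity
for n,u,z in[('flange',(371,267),.034),('stage',(495,232),.022),('capA',(242,218),.038),('capB',(249,250),.038),('rod',(257,281),.032),('bottle',(380,208),.085)]:
    print(n,onplane(t,[u],z).round(4),bydepth(t,[u]).round(4))
```

```text
flange [[ 0.5335 -0.0213  0.034 ]] [[ 0.5335 -0.0215  0.0314]]
stage [[ 0.6049 -0.3018  0.022 ]] [[ 0.6047 -0.3012  0.0242]]
capA [[0.6504 0.2632 0.038 ]] [[0.6499 0.2626 0.0421]]
capB [[0.5784 0.2487 0.038 ]] [[0.5784 0.2488 0.0371]]
rod [[0.5092 0.2329 0.032 ]] [[0.5093 0.2339 0.025 ]]
bottle [[ 0.6577 -0.0417  0.085 ]] [[ 0.6574 -0.0415  0.087 ]]
```

View pics/crop1.png

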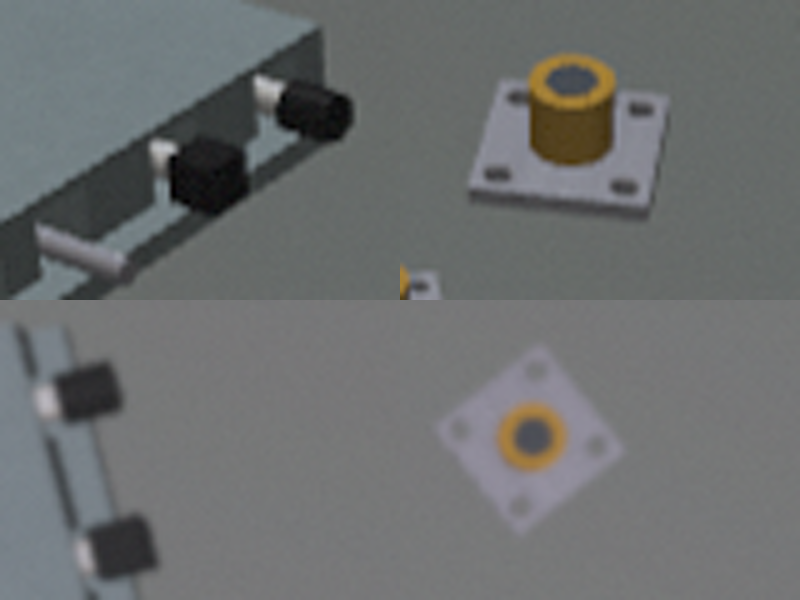

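Side crop: the middle-bay cap (crop 208,175, i.e. top 249,250) is square, so that is the light. The (283,207) cap is round, so that is the scriber. The large steel flange shows four holes and a brass hub, hub up.

Run:
```python
from h import *
t=load('top0');im=t['frame'].astype(int);H=cv2.cvtColor(t['frame'],cv2.COLOR_RGB2HSV)
for u in[(355,268),(371,280),(371,268),(364,268),(460,310),(495,228),(485,272),(420,200),(190,260),(249,250),(241,252)]: print(u,im[u[1],u[0]],H[u[1],u[0]])
def rect(m,z,name):
    c=max(cv2.findContours(m.astype('uint8'),0,1)[0],key=cv2.contourArea).reshape(-1,2).astype(float)
    P=onplane(t,c,z)[:,:2].astype('float32')
    r=cv2.minAreaRect(P*1000);M=cv2.moments((P*1000).reshape(-1,1,2));print(name,len(c),r,M['m10']/M['m00'],M['m01']/M['m00'])
g=im.mean(2)
def roi(m,x0,y0,x1,y1):
    o=np.zeros(m.shape,bool);o[y0:y1,x0:x1]=m[y0:y1,x0:x1];return o
rect(roi(g>135,345,240,400,292),.008,'flange')
hub=roi((H[:,:,1]>90)&(H[:,:,0]<30),345,240,400,292);rect(hub,.034,'hubtop')
rect(roi(g<85,430,200,530,340),.010,'plate')
rect(roi(g<32,470,205,525,256),.022,'stage')
rect(roi(g<70,238,235,270,262),.036,'cap')
```

```text
(355, 268) [136 133 144] [128  19 144]
(371, 280) [135 133 143] [126  18 143]
(371, 268) [78 80 86] [113  24  86]
(364, 268) [148 125 110] [ 12  65 148]
(460, 310) [117 114 121] [133  15 121]
(495, 228) [43 42 44] [135  12  44]
(485, 272) [ 94  94 102] [120  20 102]
(420, 200) [116 116 117] [120   2 117]
(190, 260) [120 129 136] [103  30 136]
(249, 250) [49 47 49] [150  10  49]
(241, 252) [162 160 165] [132   8 165]
flange 97 ((533.32861328125, -21.564483642578125), (61.664398193359375, 60.69329833984375), 36.832550048828125) 532.0712673883428 -21.320116571461558
hubtop 35 ((533.4620361328125, -21.306652069091797), (26.614946365356445, 26.66953468322754), 88.22117614746094) 533.5320607258611 -21.08210887669848
plate 334 ((521.3094482421875, -270.5538635253906), (90.52362060546875, 268.2709045410156), 68.25308227539062) 529.7089952609573 -273.61918052056586Traceback (most recent call last):
  File "<stdin>", line 14, in <module>
  File "<stdin>", line 5, in rect
ValueError: max() iterable argument is empty
```

Run:
```python
from h import *
def roi(m,x0,y0,x1,y1):
    o=np.zeros(m.shape,bool);o[y0:y1,x0:x1]=m[y0:y1,x0:x1];return o
def rect(t,m,z,name):
    c=max(cv2.findContours(m.astype('uint8'),0,1)[0],key=cv2.contourArea).reshape(-1,2).astype(float)
    P=(onplane(t,c,z)[:,:2]*1000).astype('float32')
    r=cv2.minAreaRect(P);e=cv2.fitEllipse(P);print(name,len(c),np.round(np.hstack([r[0],r[1],r[2]]),1),'ell',np.round(np.hstack([e[0],e[1]]),1))
t=load('top0');g=t['frame'].mean(2);s=load('side0');gs=s['frame'].mean(2)
for th in(55,65): rect(t,roi(g<th,474,205,525,256),.022,'stage')
for th in(70,80): rect(t,roi(g<th,238,235,270,262),.036,'cap')
H=cv2.cvtColor(s['frame'],cv2.COLOR_RGB2HSV)
print(s['frame'][360,505],s['frame'][300,325],s['frame'][390,430],s['frame'][290,300])
for th in(45,): rect(s,roi(gs<th,470,325,540,385),.022,'stage side')
rect(s,roi(gs>125,310,270,362,315),.006,'flange side')
# stud pixels top: residual bright spots on stage
m=roi(g>70,478,214,514,250).astype('uint8');n,l,st,c=cv2.connectedComponentsWithStats(m)
for i in range(1,n):
  if st[i,4]<60: print('stud',st[i,4],c[i].round(1),onplane(t,[c[i]],.030).round(4))
m=roi((gs>75),474,328,536,372).astype('uint8');n,l,st,c=cv2.connectedComponentsWithStats(m)
for i in range(1,n):
  if 4<st[i,4]<90: print('stud side',st[i],c[i].round(1),onplane(s,[c[i]],.029).round(4))
# dock front edge line (sill) using depth/known: pixels of dock top contour
Ht=cv2.cvtColor(t['frame'],cv2.COLOR_RGB2HSV)
m=roi((Ht[:,:,1]>24)&(g>115)&(g<150),150,195,270,325);rect(t,cv2.morphologyEx(m.astype('uint8'),cv2.MORPH_OPEN,np.ones((5,5))),.05,'dock')
```

```text
stage 115 [ 602.8 -302.8   82.3   81.1   87.4] ell [ 603.2 -301.7   80.4   81.7]
stage 137 [ 596.6 -301.5   86.2   98.    81.1] ell [ 600.3 -299.    79.3  102.5]
cap 37 [580.2 248.4  24.1  24.6  17. ] ell [580.4 248.5  25.2  27. ]
cap 38 [580.6 248.4  24.5  25.9  13.2] ell [580.4 248.7  26.4  27.8]
[104 104 109] [136 137 148] [73 80 86] [103 107 105]
stage side 161 [ 594.8 -303.8   93.7   82.4   19.3] ell [ 593.9 -304.1   83.8   91.4]
flange side 167 [532.5 -17.1  61.3  61.4  36.5] ell [533.3 -16.1  66.4  69.4]
stud 53 [481.5 216.5] [[ 0.6397 -0.2714  0.03  ]]
stud 58 [508.4 216.1] [[ 0.6389 -0.331   0.03  ]]
stud 7 [491.  219.3] [[ 0.6329 -0.2921  0.03  ]]
stud 9 [509.7 225.9] [[ 0.6169 -0.3327  0.03  ]]
stud 8 [484.1 237.9] [[ 0.5917 -0.275   0.03  ]]
stud 30 [511.2 246.5] [[ 0.5709 -0.3338  0.03  ]]
stud 7 [478.4 244.7] [[ 0.5768 -0.2617  0.03  ]]
stud 8 [503.2 244.6] [[ 0.5755 -0.3164  0.03  ]]
stud 1 [484. 249.] [[ 0.5669 -0.2735  0.03  ]]
stud side [482 338   4   7  16] [483.4 340.3] [[ 0.5913 -0.272   0.029 ]]
stud side [526 349   5   9  21] [528.1 352.7] [[ 0.6148 -0.3299  0.029 ]]
stud side [502 359   4   8  16] [503.9 361.4] [[ 0.5744 -0.3137  0.029 ]]
stud side [474 364   7   7  26] [476.8 366.8] [[ 0.5385 -0.2925  0.029 ]]
stud side [532 366   4   6  15] [534.1 369. ] [[ 0.5913 -0.3499  0.029 ]]
dock 310 [558.6 339.8 214.8 149.4  14.1] ell [558.1 340.3 167.7 255.6]
```

```bash
python3 -m creep '{"hand":[100,100,100,100,100,100,100,100],"travel":[[26.4,54.2,-5],[26.4,54.2,-5],[26.4,54.2,-5],[26.4,54.2,-5],[26.4,54.2,-5],[26.4,54.2,-5],[26.4,54.2,-5],[26.4,54.2,-5]],"twist":[[0,0,0.195],[0,0,0.195],[0,0,0.195],[0,0,0.195],[0,0,0.195],[0,0,0.195],[0,0,0.195],[0,0,0.195]]}'
```

```text
time_s: 0.9
tcp_pos: [0.4446, -0.2032, 0.1761]
tool_rot: [-0.001, 0.448, 0.894, 0.0]
force: [1.3, -0.1, -0.7]
finger_gap: 1.0
```

```bash
python3 -m creep '{"hand":[100,100,100,100,100,100,100],"travel":[[8.9,18.2,-6.6],[8.9,18.2,-6.6],[8.9,18.2,-6.6],[8.9,18.2,-6.6],[8.9,18.2,-6.6],[8.9,18.2,-6.6],[8.9,18.2,-6.6]],"twist":[[0,0,0],[0,0,0],[0,0,0],[0,0,0],[0,0,0],[0,0,0],[0,0,0]]}'
python3 - <<'E'
from h import *
a=arm.state();print(a['tcp_pos'],a['tool_rot'],a['force'])
s=snap('side','side1');t=snap('top','top1')
A=cv2.imread('pics/side1.png')[190:340,240:440];B=cv2.imread('pics/top1.png')[200:350,300:440]
cv2.imwrite('pics/c2.png',np.hstack([cv2.resize(A,(440,330)),cv2.resize(B,(308,330))]))
E
```

```text
time_s: 1.6
tcp_pos: [0.5331, -0.0215, 0.1099]
tool_rot: [-0.001, 0.448, 0.894, 0.0]
force: [-0.1, -0.2, 0.5]
finger_gap: 1.006
[ 0.53308563 -0.0215412   0.10988827] [-1.42510530e-03  4.48013099e-01  8.94025856e-01  3.11804840e-05] [-0.07520582 -0.23788207  0.52164029]
```

View pics/c2.png

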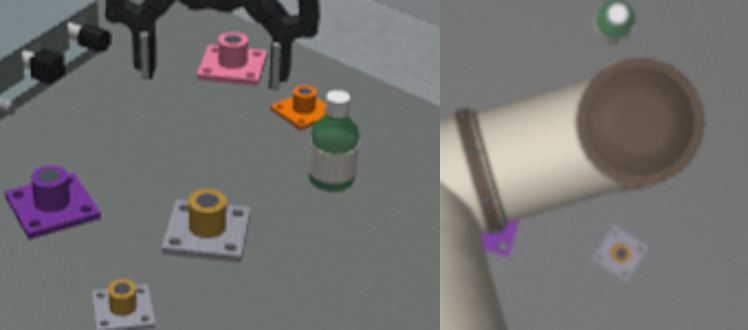

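The side view shows the fingers (145,55) and (275,65) straddling above the flange (207,215). The top view is blocked by the arm. Descending to grip the hub.

```bash
python3 -m creep '{"hand":[100,100,100,70,40,20,10,10],"travel":[[0,0,-5],[0,0,-9.6],[0,0,-9.6],[0,0,-9.6],[0,0,-9.6],[0,0,-9.6],[0,0,-9.6],[0,0,-9.6]],"twist":[[0,0,0],[0,0,0],[0,0,0],[0,0,0],[0,0,0],[0,0,0],[0,0,0],[0,0,0]]}'
python3 -m creep '{"hand":[10,10,10,10],"travel":[[0,0,0],[0,0,0],[0,0,0],[0,0,0]],"twist":[[0,0,0],[0,0,0],[0,0,0],[0,0,0]]}'
```

```text
time_s: 2.5
tcp_pos: [0.5338, -0.0221, 0.0157]
tool_rot: [0.0, 0.449, 0.894, 0.001]
force: [0.1, -0.4, 0.1]
finger_gap: 0.144
time_s: 2.9
tcp_pos: [0.5338, -0.0221, 0.0157]
tool_rot: [-0.0, 0.449, 0.894, 0.001]
force: [0.1, 0.6, 0.7]
finger_gap: 0.1
```

Run:
```python
from h import *
s=snap('side','side2')
cv2.imwrite('pics/c3.png',cv2.resize(cv2.imread('pics/side2.png')[200:350,250:450],(800,600)))
print(arm.state()['finger_gap'])
```

```text
0.10103103647475888
```

View pics/c3.png

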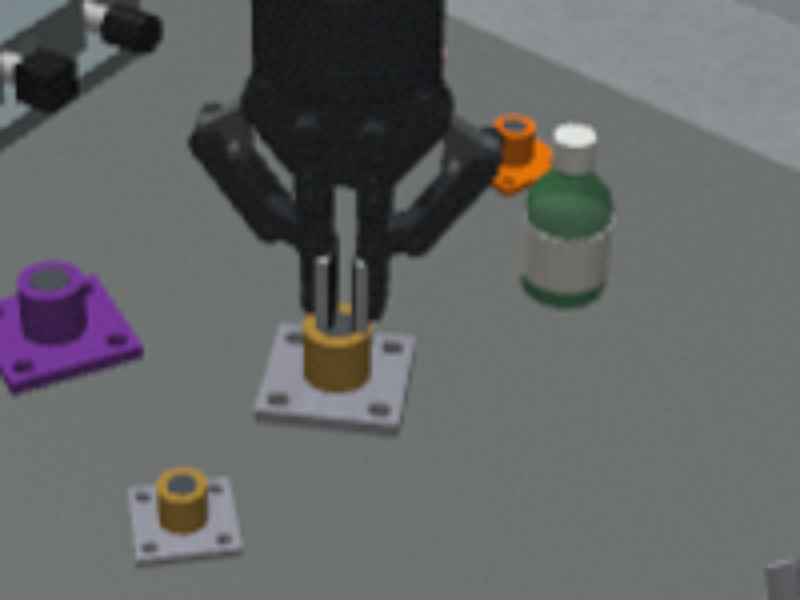

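Run:
```python
from h import *
s=load('side2')
for u in[(330,277),(331,272),(340,277),(340,272),(326,275),(344,275),(335,281),(334,290),(330,250),(370,240),(345,215)]: print(u,s['frame'][u[1],u[0]],bydepth(s,[u]).round(4))
print(proj(s,[[.5338,-.0221,.0157],[.5334,-.0214,.034]]))
a=arm.state();print(a['tcp_pos'],a['joints'])
```

```text
(330, 277) [83 85 85] [[ 0.5189 -0.0219  0.0494]]
(331, 272) [79 81 79] [[ 0.5204 -0.0227  0.0594]]
(340, 277) [85 86 86] [[ 0.5284 -0.0361  0.0521]]
(340, 272) [84 85 84] [[ 0.5289 -0.0355  0.0619]]
(326, 275) [19 22 21] [[ 0.5188 -0.0122  0.0486]]
(344, 275) [30 28 30] [[ 0.5363 -0.0378  0.0531]]
(335, 281) [78 83 89] [[ 0.5312 -0.0216  0.0344]]
(334, 290) [90 69 32] [[ 0.5212 -0.0294  0.0247]]
(330, 250) [25 27 26] [[ 0.5148 -0.026   0.1076]]
(370, 240) [28 29 30] [[ 0.5556 -0.0742  0.1304]]
(345, 215) [25 26 30] [[ 0.5161 -0.0564  0.1832]]
[[336.1922943  289.09788132]
 [335.82759048 280.60724242]]
[ 0.53375512 -0.02210912  0.01564576] [ 0.2612226   0.45839766 -0.44862126 -0.0030159  -0.66229783 -1.18939658]
```

```bash
python3 - <<'E'
from h import *
s=load('side1')
for c in(305,306,307,308,365,366,367):
  for r in range(205,236,3):
    p=bydepth(s,[(c,r)])[0]
    if p[2]>.06: print((c,r),s['frame'][r,c],p.round(3))
print(proj(s,[[.533,-.0215,.110]]))
E
python3 -m creep '{"hand":[10],"travel":[[0,0,0]],"twist":[[0,0,0]]}'
```

```text
(305, 205) [119 123 122] [0.496 0.011 0.182]
(305, 208) [83 86 85] [0.495 0.009 0.178]
(305, 211) [86 88 86] [0.495 0.009 0.173]
(305, 214) [86 86 87] [0.495 0.01  0.167]
(305, 217) [83 86 86] [0.496 0.011 0.161]
(305, 220) [85 86 86] [0.494 0.009 0.157]
(305, 223) [82 85 85] [0.494 0.009 0.152]
(306, 205) [130 133 134] [0.499 0.012 0.181]
(306, 208) [80 81 82] [0.495 0.007 0.179]
(306, 211) [79 81 81] [0.496 0.008 0.172]
(306, 214) [79 83 83] [0.497 0.01  0.166]
(306, 217) [81 84 84] [0.496 0.009 0.161]
(306, 220) [81 81 82] [0.496 0.008 0.157]
(306, 223) [83 86 85] [0.495 0.008 0.152]
(307, 205) [64 66 66] [0.5   0.01  0.181]
(307, 208) [34 34 36] [0.497 0.007 0.178]
(307, 211) [43 42 43] [0.497 0.007 0.173]
(307, 214) [48 52 50] [0.496 0.007 0.168]
(307, 217) [50 51 53] [0.496 0.006 0.163]
(307, 220) [49 50 50] [0.497 0.008 0.156]
(307, 223) [68 69 68] [0.496 0.007 0.152]
(308, 205) [32 30 31] [0.5   0.008 0.181]
(308, 208) [18 22 21] [0.499 0.006 0.178]
(308, 211) [14 19 18] [0.498 0.006 0.173]
(308, 214) [20 20 22] [0.497 0.005 0.168]
(308, 217) [21 18 19] [0.498 0.006 0.162]
(3
[... 753 characters left out ...]

(366, 220) [79 81 81] [ 0.552 -0.067  0.165]
(366, 223) [78 78 78] [ 0.551 -0.068  0.16 ]
(366, 226) [74 76 77] [ 0.552 -0.068  0.154]
(366, 229) [79 81 82] [ 0.553 -0.067  0.148]
(367, 205) [34 34 37] [ 0.552 -0.067  0.191]
(367, 208) [26 30 27] [ 0.551 -0.069  0.187]
(367, 211) [75 79 79] [ 0.552 -0.068  0.181]
(367, 214) [56 60 60] [ 0.554 -0.067  0.175]
(367, 217) [45 46 46] [ 0.555 -0.066  0.169]
(367, 220) [37 40 41] [ 0.557 -0.065  0.162]
(367, 223) [33 36 35] [ 0.557 -0.065  0.157]
(367, 226) [27 28 28] [ 0.558 -0.064  0.151]
[[336.05142709 243.45043773]]
time_s: 3.05
tcp_pos: [0.5337, -0.0221, 0.0155]
tool_rot: [-0.0, 0.449, 0.894, 0.001]
force: [-0.4, -0.0, -0.4]
finger_gap: 0.098
```

The depth shows the fingertips about 27 mm higher than the reported TCP (tips at z≈0.044 while it reports 0.0157), so the reported z is biased. The flange hasn't moved. I'll open here, go lower, and watch the force.

```bash
python3 -m creep '{"hand":[100,100,100,100,100,100,100,100],"travel":[[0,0,0],[0,0,0],[0,0,0],[0,0,0],[0,0,0],[0,0,-1.5],[0,0,-2.4],[0,0,-2.4]],"twist":[[0,0,0],[0,0,0],[0,0,0],[0,0,0],[0,0,0],[0,0,0],[0,0,0],[0,0,0]]}'
python3 -m creep '{"hand":[100,80,60,50,40,30,25,25],"travel":[[0,0,0],[0,0,-0.5],[0,0,-0.5],[0,0,-0.5],[0,0,-0.5],[0,0,-0.5],[0,0,-0.5],[0,0,-0.5]],"twist":[[0,0,0],[0,0,0],[0,0,0],[0,0,0],[0,0,0],[0,0,0],[0,0,0],[0,0,0]]}'
```

```text
time_s: 3.85
tcp_pos: [0.5325, -0.0224, -0.0098]
tool_rot: [-0.001, 0.449, 0.894, 0.0]
force: [0.2, -0.6, -0.4]
finger_gap: 0.997
time_s: 4.65
tcp_pos: [0.5329, -0.0217, -0.0134]
tool_rot: [-0.001, 0.449, 0.894, 0.001]
force: [-3.4, 2.8, 7.3]
finger_gap: 0.331
```

```bash
python3 -m creep '{"hand":[0,0,0,0,0,0,0,0],"travel":[[0,0,0],[0,0,0],[0,0,0],[0,0,1],[0,0,3],[0,0,7],[0,0,10],[0,0,10]],"twist":[[0,0,0],[0,0,0],[0,0,0],[0,0,0],[0,0,0],[0,0,0],[0,0,0],[0,0,0]]}'
python3 - <<'E'
from h import *
s=snap('side','side3');a=arm.state();print(a['tcp_pos'],a['force'],a['finger_gap'],a['joints'])
cv2.imwrite('pics/c4.png',cv2.resize(cv2.imread('pics/side3.png')[150:330,250:450],(640,576)))
E
```

```text
time_s: 5.45
tcp_pos: [0.5363, -0.0213, 0.0916]
tool_rot: [0.003, 0.448, 0.894, 0.004]
force: [-0.0, 0.1, -2.2]
finger_gap: 0.33
[ 0.53425408 -0.02148226  0.08907656] [-1.12154241  0.2571203  -2.42824402] 0.33213721980544936 [ 0.26194305  0.35374558 -0.37884118 -0.00296662 -0.83348165 -1.19039092]
```

View pics/c4.png

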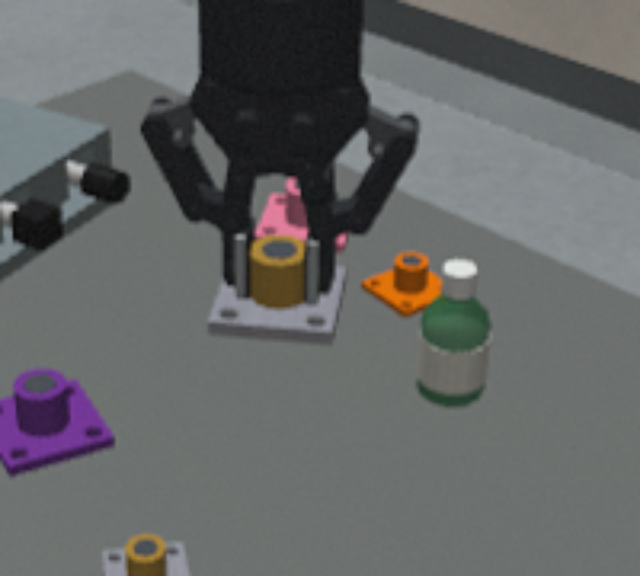

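The flange is held: its foot at (275,320) hangs level under the gripper, with the hub between the pads. Moving it over the stage, high enough to clear the column.

```bash
python3 -m creep '{"hand":[0,0,0,0,0,0,0,0],"travel":[[0,0,4],[1.4,-5,4],[3,-10,4],[4.4,-15,4],[5.6,-20,4],[6.6,-25,4],[7,-28.2,4],[7,-28.2,4]],"twist":[[0,0,-0.14],[0,0,-0.28],[0,0,-0.42],[0,0,-0.56],[0,0,-0.7],[0,0,-0.84],[0,0,-0.97],[0,0,-1.024]]}'
python3 -m creep '{"hand":[0,0,0,0],"travel":[[0,0,-3],[0,0,-6.5],[0,0,-6.5],[0,0,-6.5]],"twist":[[0,0,0],[0,0,0],[0,0,0],[0,0,0]]}'
python3 - <<'E'
from h import *
s=snap('side','side4');a=arm.state();print(a['tcp_pos'],a['tool_rot'],a['force'],a['finger_gap'])
q=a['tool_rot'];print(np.degrees(2*np.arctan2(q[2],q[1])))
cv2.imwrite('pics/c5.png',cv2.resize(cv2.imread('pics/side4.png')[240:420,380:600],(792,648))[:600])
E
```

```text
time_s: 6.3
tcp_pos: [0.6029, -0.3083, 0.1259]
tool_rot: [0.001, 0.832, 0.555, 0.0]
force: [-1.3, 0.9, -2.7]
finger_gap: 0.332
time_s: 6.7
tcp_pos: [0.6021, -0.3084, 0.0595]
tool_rot: [-0.0, 0.832, 0.555, -0.001]
force: [0.2, 1.0, -0.6]
finger_gap: 0.334
[ 0.6035196  -0.30865224  0.06147592] [ 1.27871606e-03  8.31412715e-01  5.55653901e-01 -7.22071270e-05] [-0.36106239 -0.02300191 -0.89847214] 0.33159851621951253
67.51159415118134
```

View pics/c5.png

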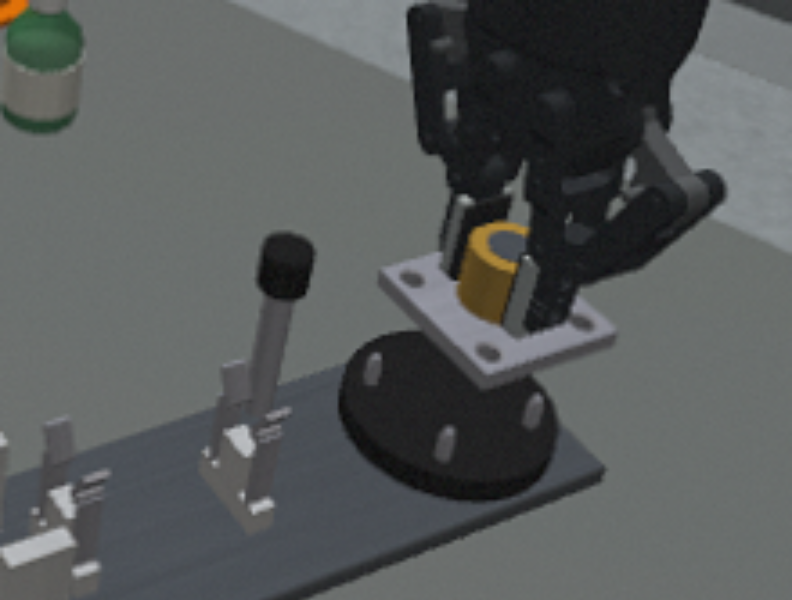

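The side view shows the flange level above the stage, with holes at crop (411,278), (488,352), (581,323) and studs at (373,368), (445,443), (533,410). I'll measure the offset in this one camera.

```bash
cat > m.py <<'E'
from h import *
import sys
tag,zt=sys.argv[1],float(sys.argv[2])
s=load(tag);g=s['frame'].mean(2)
def blob(c,r,dark):
    c=np.round(c).astype(int);p=g[c[1]-r:c[1]+r+1,c[0]-r:c[0]+r+1];k=(p.max()-p if dark else p-p.min());k=np.where(k>.5*k.max(),k,0);yy,xx=np.mgrid[-r:r+1,-r:r+1];return c+[(k*xx).sum()/k.sum(),(k*yy).sum()/k.sum()]
px=np.array(eval(sys.argv[3]),float)
h=np.array([blob(c,4,True) for c in px]);P=onplane(s,h,zt);print('holes',h.round(1).tolist(),P.round(4).tolist())
print('side lengths',np.linalg.norm(P[1]-P[0]).round(4),np.linalg.norm(P[2]-P[1]).round(4),'centre',((P[0]+P[2])/2).round(4),'yaw',np.degrees(np.arctan2(*(P[2]-P[1])[1::-1])))
for u in eval(sys.argv[4]) if len(sys.argv)>4 else []: print('depth',u,bydepth(s,[u]).round(4))
E
python3 m.py side4 .081 '[(494.2,317.2),(515.6,337.8),(541.4,329.7)]' '[(505,324),(525,338),(500,318),(520,312)]'
python3 - <<'E'
from h import *
s=load('side0');g=s['frame'].mean(2)
# stud tips/bases: print vertical extents by column max
for c in[(483,340),(528,353),(504,361),(507,335)]:
    p=g[c[1]-8:c[1]+9,c[0]-5:c[0]+6];print(c);print(p.astype(int))
# holder in side frame predicted studs from top estimate
st=[];c,sn=np.cos(np.radians(-21.9)),np.sin(np.radians(-21.9))
for a,b in[(-22,22),(-22,-22),(22,-22),(22,22)]: st.append([.6045+(c*a-sn*b)/1000,-.304+(sn*a+c*b)/1000])
print(np.round(st,4)); print(proj(s,[[*p,z] for p in st for z in(.022,.036)]).round(1))
E
```

```text
holes [[493.6, 317.5], [515.2, 338.0], [539.9, 328.5]] [[0.5868, -0.28, 0.081], [0.5705, -0.3206, 0.081], [0.6118, -0.3355, 0.081]]
side lengths 0.0439 0.044 centre [ 0.5993 -0.3077  0.081 ] yaw -19.755613056141556
depth (505, 324) [[ 0.5866 -0.2974  0.0804]]
depth (525, 338) [[ 0.5819 -0.3291  0.0792]]
depth (500, 318) [[ 0.593  -0.2865  0.0805]]
depth (520, 312) [[ 0.5934 -0.31    0.1056]]
(483, 340)
[[104 105 104 103 104 105 106 109 108 104  63]
 [104 103 105 103 105 109 104  64  24  29  27]
 [105 105 106 108 107  63  25  28  29  30  29]
 [105 107 104  63  26  27  32  33  33  35  31]
 [107 106  64  30  30  32  31  29  29  32  30]
 [105  25  24  31  33  31  38  34  32  33  32]
 [ 44  28  32  29  36  76 115  83  28  29  33]
 [ 27  29  32  35  66 111 120 104  29  30  35]
 [ 32  35  27  42  81  88  78  74  37  32  32]
 [ 30  31  32  45  82  76  79  72  35  34  31]
 [ 28  35  37  54  77  70  76  71  36  32  32]
 [ 32  31  38  64  74  74  76  65  25  34  32]
 [ 28  31  41  69  73  75  73  52  32  27  34]
 [ 32  26  39  58  73  74  69  37  32  33  31]
 [ 30  30  34  56  74  76  65  34  3
[... 2036 characters left out ...]
61  75  75  76  78  96 104 104]
 [ 31  30  43  66  76  77  78  54  38  71  95]
 [ 29  30  48  71  73  77  75  49  29  29  24]
 [ 31  24  55  70  73  75  66  44  32  33  30]
 [ 32  32  62  70  74  77  55  30  30  32  31]
 [ 36  32  33  60  70  71  52  32  31  30  29]
 [ 29  29  35  28  34  33  30  31  31  31  27]
 [ 31  33  29  32  27  33  25  35  32  33  28]
 [ 33  29  30  33  32  31  29  33  28  33  31]
 [ 30  33  32  30  33  33  32  31  28  34  31]
 [ 33  30  30  30  31  30  31  32  33  26  36]]
[[ 0.5923 -0.2754]
 [ 0.5759 -0.3162]
 [ 0.6167 -0.3326]
 [ 0.6331 -0.2918]]
[[485.  344.6]
 [486.8 337.6]
 [505.  365.3]
 [507.1 358.3]
 [529.4 356.5]
 [531.7 349.4]
 [508.7 336.6]
 [510.7 329.7]]
```

Run:
```python
from h import *
s=load('side0')
P=onplane(s,[(484.0,337.7),(504.4,358.4),(528.8,349.4),(508,329.8)],.036);print(P.round(4),P.mean(0).round(4))
e=P[3]-P[0]+P[2]-P[1];print(np.degrees(np.arctan2(e[1],e[0])),[np.linalg.norm(P[i]-P[i-1]).round(4) for i in range(4)])
s4=load('side4');P=onplane(s4,[(493.6,317.5),(539.9,328.5)],.0805);print(P.mean(0))
# hub in air, check
```

```text
[[ 0.5893 -0.2726  0.036 ]
 [ 0.573  -0.3137  0.036 ]
 [ 0.6138 -0.3297  0.036 ]
 [ 0.6301 -0.2891  0.036 ]] [ 0.6015 -0.3013  0.036 ]
-21.676962417381837 [np.float64(0.044), np.float64(0.0442), np.float64(0.0438), np.float64(0.0437)]
[ 0.59991666 -0.30750326  0.0805    ]
```

```bash
python3 -m creep '{"hand":[0,0,0,0,0],"travel":[[0.19,0.64,-1],[0.19,0.64,-2.8],[0.19,0.64,-2.8],[0.19,0.64,-2.8],[0.19,0.64,-2.8]],"twist":[[0,0,0.008],[0,0,0.008],[0,0,0.008],[0,0,0.008],[0,0,0.008]]}'
python3 - <<'E'
from h import *
s=snap('side','side5');a=arm.state();print(a['tcp_pos'],a['force'],a['finger_gap'])
q=a['tool_rot'];print(np.degrees(2*np.arctan2(q[2],q[1])))
cv2.imwrite('pics/c6.png',cv2.resize(cv2.imread('pics/side5.png')[280:400,460:580],(600,600),interpolation=cv2.INTER_CUBIC))
E
```

```text
time_s: 7.25
tcp_pos: [0.6064, -0.3024, 0.0349]
tool_rot: [0.002, 0.829, 0.559, 0.001]
force: [0.4, 0.4, -2.0]
finger_gap: 0.331
[ 0.6063407  -0.30243053  0.03488318] [-0.45372062  0.30841906 -1.26987379] 0.3322927408176057
67.99391962975483
```

View pics/c6.png

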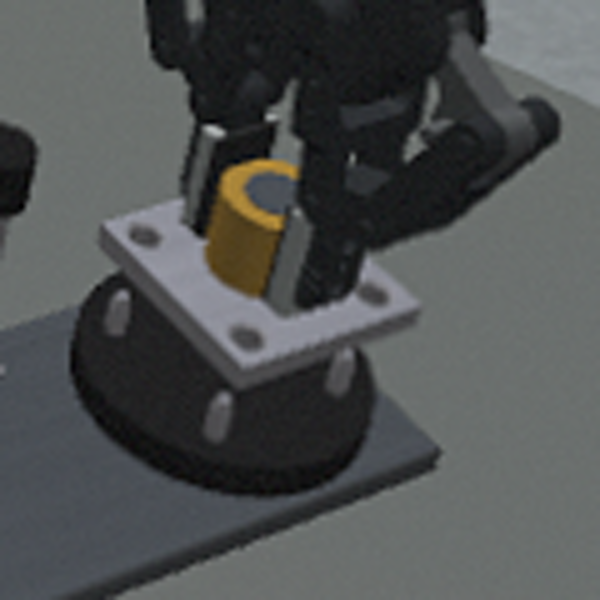

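```bash
python3 m.py side5 .055 '[(489,327),(509.2,347.6),(534.6,339.2)]' '[(500,335),(517,345),(525,345),(494,330)]'
```

```text
holes [[488.0, 327.3], [508.5, 348.2], [533.9, 338.5]] [[0.5923, -0.2735, 0.055], [0.5748, -0.3146, 0.055], [0.6178, -0.3305, 0.055]]
side lengths 0.0446 0.0459 centre [ 0.6051 -0.302   0.055 ] yaw -20.331937826478224
depth (500, 335) [[ 0.5894 -0.2938  0.0557]]
depth (517, 345) [[ 0.5882 -0.3201  0.0556]]
depth (525, 345) [[ 0.5954 -0.3281  0.0563]]
depth (494, 330) [[ 0.5918 -0.283   0.0564]]
```

```bash
cat > m2.py <<'E'
from h import *
import sys
tag,zt=sys.argv[1],float(sys.argv[2]);s=load(tag);g=cv2.resize(s['frame'].mean(2).astype('float32'),None,fx=4,fy=4,interpolation=cv2.INTER_CUBIC)
c0=np.array([.6015,-.3013]);th=np.radians(-21.8);R=np.array([[np.cos(th),-np.sin(th)],[np.sin(th),np.cos(th)]])
W=[[*(c0+R@np.array(o)/1000),zt] for o in[(-22,22),(-22,-22),(22,-22)]]
q=proj(s,W);D=[]
for i,px in enumerate(eval(sys.argv[3])):
    x,y=[int((v+.5)*4) for v in px];p=g[y-18:y+19,x-18:x+19];pl=np.percentile(p,75);lo=np.percentile(p,2)
    n,l,st,c=cv2.connectedComponentsWithStats((p<(pl+lo)/2).astype('uint8'));j=1+np.argmin(np.hypot(*(c[1:]-18).T)+1e3*(st[1:,4]<30))
    m=(np.array([x-18,y-18])+c[j]+.5)/4-.5
    d=(onplane(s,[q[i]],zt)-onplane(s,[m],zt))[0,:2]*1000;print('hole',m.round(2),st[j],'want',q[i].round(2),'move mm',d.round(2));D.append(d)
print(np.mean(D,0))
E
python3 m2.py side5 .056 '[(488.6,326.6),(508.8,347.2),(534.2,338.8)]'; python3 m2.py side4 .0805 '[(494.2,317.2),(515.6,337.8),(541.2,329.5)]'
```

```text
hole [488.46 326.85] [  5  11  26  17 324] want [486.55 327.53] move mm [-3.27  1.19]
hole [508.94 347.24] [  6   9  26  20 377] want [507.26 347.97] move mm [-2.93  0.94]
hole [534.03 338.52] [  7  10  22  14 222] want [532.29 339.18] move mm [-3.01  1.12]
[-3.07142571  1.08311145]
hole [494.07 317.13] [  5  10  26  18 341] want [489.74 314.55] move mm [0.58 7.03]
hole [515.21 337.65] [  3   8  27  20 369] want [511.08 334.72] move mm [1.25 6.56]
hole [539.99 328.51] [  0   0  30  25 353] want [536.53 326.05] move mm [1.35 5.53]
[1.0561166  6.37422447]
```

```bash
python3 -m creep '{"hand":[0,0,0],"travel":[[-0.29,0.1,-0.8],[-0.29,0.1,-0.8],[-0.29,0.1,-0.8]],"twist":[[0,0,0.003],[0,0,0.003],[0,0,0.003]]}'
python3 - <<'E'
from h import *
s=snap('side','side6');a=arm.state();print(a['tcp_pos'],a['force'])
for u in[(500,337),(517,347),(494,332)]: print(bydepth(s,[u]).round(4))
print(proj(s,onplane(load('side5'),[(488.5,326.8),(508.9,347.2),(534.,338.5)],.056)+[-.0029,.001,-.008]).round(1).tolist())
E
python3 m2.py side6 .048 '[(487,330),(507.4,350.5),(532.4,341.5)]'
```

```text
time_s: 7.6
tcp_pos: [0.6031, -0.3014, 0.0267]
tool_rot: [0.002, 0.828, 0.56, 0.0]
force: [-0.2, -0.1, -0.8]
finger_gap: 0.331
[ 0.60335633 -0.30151404  0.02689401] [ 0.9125384   0.35803516 -0.88572359]
[[ 0.5913 -0.2939  0.0506]]
[[ 0.5861 -0.3215  0.0543]]
[[ 0.5988 -0.2811  0.0467]]
[[485.8, 331.6], [506.0, 352.1], [531.0, 343.3]]
hole [485.63 331.95] [  0  16  26  20 350] want [485.54 331.66] move mm [0.45 0.41]
hole [505.88 352.38] [  0  16  26  20 365] want [506.04 352.17] move mm [0.51 0.04]
hole [530.49 342.83] [  0   0  25  35 370] want [530.94 343.35] move mm [-0.54 -0.92]
[ 0.14067333 -0.15851689]
```

Aligned to within about 0.5 mm. Lowering in stages.

```bash
python3 -m creep '{"hand":[0,0,0,0],"travel":[[0.02,0,-0.4],[0.02,0,-0.8],[0.02,0,-1],[0.02,0,-1]],"twist":[[0,0,0],[0,0,0],[0,0,0],[0,0,0]]}'
```

```text
time_s: 8.05
tcp_pos: [0.6029, -0.3014, 0.016]
tool_rot: [0.002, 0.828, 0.56, 0.0]
force: [-1.2, 0.3, -2.9]
finger_gap: 0.331
```

```bash
python3 -m creep '{"hand":[0,0,0,0],"travel":[[0,0,-0.3],[0,0,-0.6],[0,0,-0.7],[0,0,-0.7]],"twist":[[0,0,0],[0,0,0],[0,0,0],[0,0,0]]}'
```

```text
time_s: 8.45
tcp_pos: [0.6028, -0.3013, 0.0089]
tool_rot: [0.001, 0.828, 0.56, -0.0]
force: [-1.2, 0.2, -1.8]
finger_gap: 0.33
```

```bash
python3 -m creep '{"hand":[0,0],"travel":[[0,0,-0.1],[0,0,-0.15]],"twist":[[0,0,0],[0,0,0]]}'
python3 -m creep '{"hand":[40,55,70,80,80,80,80,80],"travel":[[0,0,0],[0,0,0],[0,0,0.2],[0,0,1],[0,0,4],[0,0,8],[0,0,12],[0,0,15]],"twist":[[0,0,0],[0,0,0],[0,0,0],[0,0,0],[0,0,0],[0,0,0],[0,0,0],[0,0,0]]}'
python3 -m creep '{"hand":[100,100,100,100,100,100,100,100],"travel":[[0,0,2],[-2,5,2],[-4,10,2],[-5,15,2],[-5,20,2],[-5,25,2],[-5,30,2],[-5,35,2]],"twist":[[0,0,0.14],[0,0,0.28],[0,0,0.42],[0,0,0.56],[0,0,0.7],[0,0,0.84],[0,0,0.98],[0,0,1.1]]}'
python3 - <<'E'
from h import *
s=snap('side','side7');t=snap('top','top7');a=arm.state();print(a['tcp_pos'],a['joints'].round(2))
A=cv2.resize(cv2.imread('pics/side7.png')[300:400,450:570],(600,500),interpolation=cv2.INTER_CUBIC)
for u in[(500,347),(517,357),(480,350)]: print(bydepth(s,[u]).round(4))
B=cv2.resize(cv2.imread('pics/top7.png')[195:270,460:530],(467,500),interpolation=cv2.INTER_CUBIC)
cv2.imwrite('pics/c7.png',cv2.resize(np.hstack([A,B]),(800,375)))
E
```

```text
time_s: 8.65
tcp_pos: [0.6029, -0.3014, 0.0087]
tool_rot: [0.002, 0.828, 0.56, -0.0]
force: [-3.6, 2.1, 6.4]
finger_gap: 0.33
time_s: 9.45
tcp_pos: [0.6038, -0.3019, 0.1626]
tool_rot: [0.004, 0.828, 0.561, 0.001]
force: [-0.0, 0.8, -0.1]
finger_gap: 0.799
time_s: 10.25
tcp_pos: [0.5537, 0.0417, 0.1838]
tool_rot: [0.003, 0.41, 0.912, 0.003]
force: [0.5, 0.2, 0.4]
finger_gap: 1.001
[0.55429562 0.04479614 0.18364868] [ 0.37  0.28 -0.21 -0.   -1.07 -1.21]
[[ 0.5861 -0.2994  0.0385]]
[[ 0.5941 -0.3231  0.0303]]
[[ 0.5763 -0.2763  0.0229]]
```

View pics/c7.png

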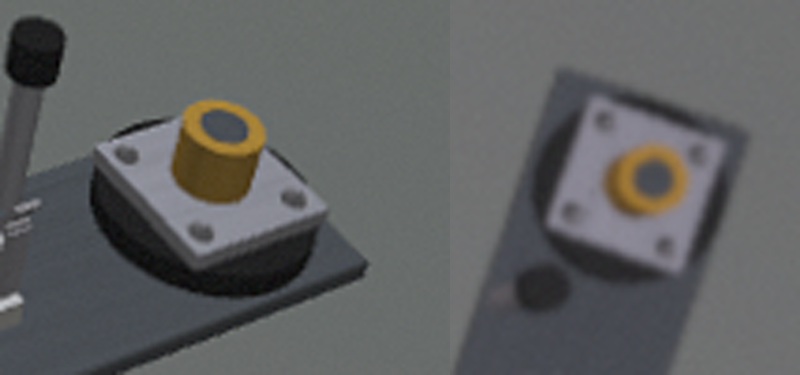

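Flange: the foot lies flat on the stage, with depth on the foot top at 0.030 m = 22+8 mm and all four holes around the studs. Now the light: square cap in the middle bay.

```bash
python3 -m creep '{"hand":[55,55,55,55,55,55,55,55],"travel":[[0.5,4,-1],[1,8,-3],[1.5,12,-5],[2.1,16,-7],[2.64,20.2,-9],[2.64,20.2,-10],[2.64,20.2,-10],[2.64,20.2,-10]],"twist":[[0,0,0.14],[0,0,0.28],[0,0,0.42],[0,0,0.56],[0,0,0.7],[0,0,0.84],[0,0,0.98],[0,0,1.09]]}'
python3 -m creep '{"hand":[55,55,55],"travel":[[0,0,-2],[0,0,-2],[0,0,-2]],"twist":[[0,0,0],[0,0,0],[0,0,0]]}'
python3 - <<'E'
from h import *
s=snap('side','side8');a=arm.state();print(a['tcp_pos']);q=a['tool_rot'];print(np.degrees(2*np.arctan2(q[2],q[1])))
cv2.imwrite('pics/c8.png',cv2.resize(cv2.imread('pics/side8.png')[130:260,180:340],(800,650),interpolation=cv2.INTER_CUBIC)[:600])
E
```

```text
time_s: 11.15
tcp_pos: [0.5808, 0.2469, 0.0833]
tool_rot: [0.001, -0.126, 0.992, 0.005]
force: [0.3, 0.6, -0.1]
finger_gap: 0.549
time_s: 11.45
tcp_pos: [0.5809, 0.2465, 0.0635]
tool_rot: [0.0, -0.126, 0.992, 0.004]
force: [0.2, 0.1, 0.1]
finger_gap: 0.551
[0.5812851  0.24681249 0.06407662]
194.4647884414966
```

View pics/c8.png

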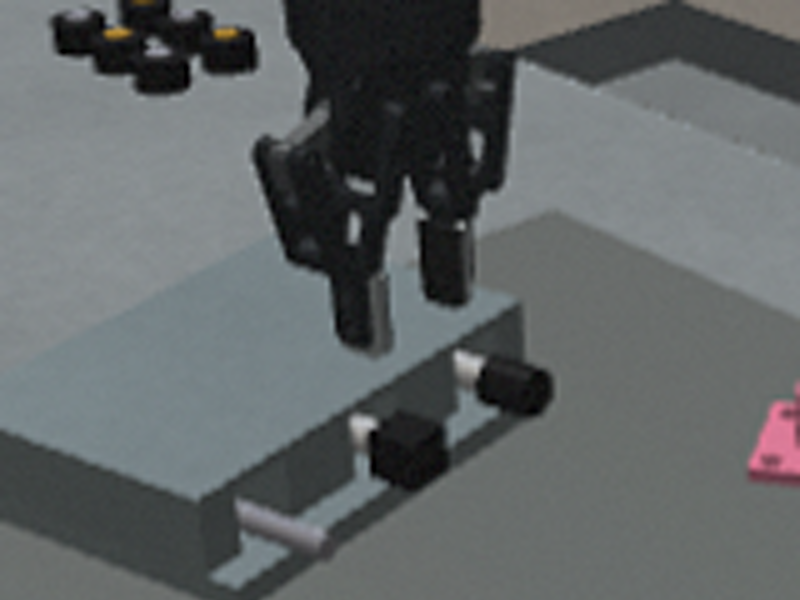

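The fingers at crop (360,330) and (447,290) straddle above the square cap (408,450). Checking their tip positions by depth.

Run:
```python
from h import *
s=load('side8')
for u in[(249,196),(249,198),(250,199),(255,196),(255,199),(266,186),(268,189),(272,186),(272,189),(262,216),(256,222),(260,214),(266,222)]: print(u,s['frame'][u[1],u[0]],bydepth(s,[u]).round(4))
# cap top face contour in side view
print(proj(s,[[.5812,.2468,.0641],[.5807,.2466,.026]]).round(1))
```

```text
(249, 196) [32 32 35] [[0.5453 0.2397 0.0994]]
(249, 198) [42 41 43] [[0.5449 0.2397 0.0951]]
(250, 199) [59 65 64] [[0.5446 0.2361 0.0942]]
(255, 196) [76 80 79] [[0.552  0.2281 0.1012]]
(255, 199) [77 79 79] [[0.5527 0.2303 0.0934]]
(266, 186) [15 15 18] [[0.6016 0.2573 0.0971]]
(268, 189) [19 24 25] [[0.602  0.2514 0.092 ]]
(272, 186) [33 35 31] [[0.6064 0.2426 0.1005]]
(272, 189) [29 31 29] [[0.605  0.2414 0.0944]]
(262, 216) [32 32 36] [[0.5792 0.2493 0.0365]]
(256, 222) [23 20 18] [[0.5666 0.2553 0.0243]]
(260, 214) [35 33 34] [[0.5799 0.2571 0.0381]]
(266, 222) [19 22 15] [[0.5822 0.2406 0.0241]]
[[262.5 204.7]
 [263.7 220.5]]
```

```bash
python3 -m creep '{"hand":[55,55,55,55,55,55],"travel":[[0.1,0.3,-2],[0.1,0.3,-5],[0.1,0.3,-6],[0.1,0.3,-7],[0.1,0.3,-7],[0.1,0.3,-7]],"twist":[[0,0,-0.006],[0,0,-0.006],[0,0,-0.006],[0,0,-0.006],[0,0,-0.006],[0,0,-0.006]]}'
python3 -m creep '{"hand":[40,20,0,0,0,0],"travel":[[0,0,0],[0,0,0],[0,0,0],[0,0,0],[0,0,0],[0,0,0]],"twist":[[0,0,0],[0,0,0],[0,0,0],[0,0,0],[0,0,0],[0,0,0]]}'
```

```text
time_s: 12.1
tcp_pos: [0.583, 0.2502, -0.0049]
tool_rot: [0.002, -0.123, 0.992, 0.005]
force: [0.3, -0.3, 1.5]
finger_gap: 0.551
time_s: 12.7
tcp_pos: [0.5839, 0.2507, -0.0033]
tool_rot: [0.003, -0.123, 0.992, 0.005]
force: [-1.0, -0.1, 6.1]
finger_gap: 0.265
```

```bash
python3 -m creep '{"hand":[0,0,0,0,0,0,0,0],"travel":[[0.12,-0.49,0.15],[0.61,-2.43,0.15],[1.1,-4.36,0.15],[1.59,-6.3,0.15],[2.08,-8.25,0.15],[2.56,-10.2,0.15],[3.05,-12.1,0.15],[3.05,-12.1,0.15]],"twist":[[0,0,0],[0,0,0],[0,0,0],[0,0,0],[0,0,0],[0,0,0],[0,0,0],[0,0,0]]}'
python3 - <<'E'
from h import *
s=snap('side','side9');a=arm.state();print(a['tcp_pos'],a['force'],a['moment'],a['finger_gap'])
cv2.imwrite('pics/c9.png',cv2.resize(cv2.imread('pics/side9.png')[150:300,180:380],(800,600),interpolation=cv2.INTER_CUBIC))
E
```

```text
time_s: 13.5
tcp_pos: [0.6142, 0.127, -0.0024]
tool_rot: [0.002, -0.122, 0.993, 0.005]
force: [-0.7, 0.3, -1.2]
finger_gap: 0.268
[ 0.61416164  0.12820921 -0.00228167] [-0.53012061  0.43967988 -0.88975495] [-0.05522049 -0.01143803 -0.03449067] 0.2649738625715249
```

View pics/c9.png

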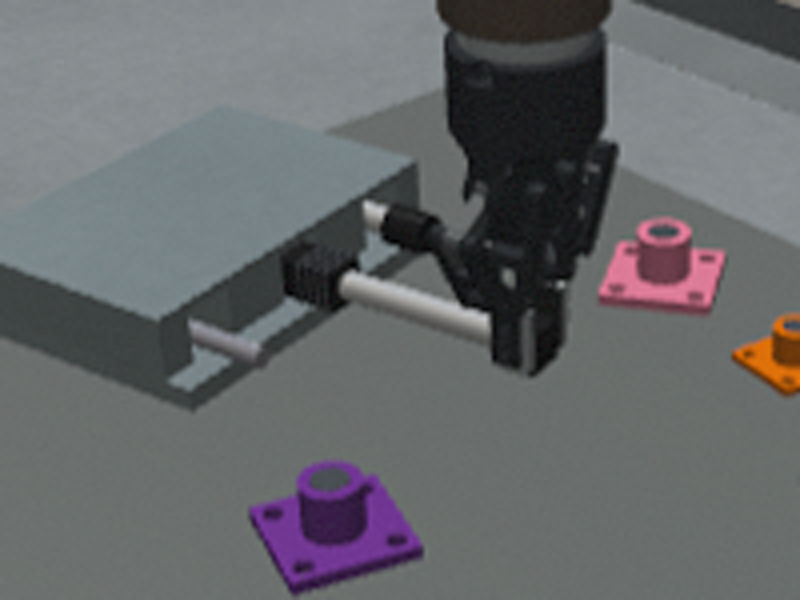

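The light is nearly out: head at crop (320,275) on the sill, barrel level, tail in the gripper, neighbours still in their bays. Drawing it clear, then laying it down.

```bash
python3 -m creep '{"hand":[0,0,0,0,0,0,0,0],"travel":[[0.49,-1.94,0],[0.97,-3.9,0],[1.46,-5.8,0],[1.7,-6.8,0],[1.7,-6.8,-0.4],[1.7,-6.8,-0.8],[1.7,-6.8,-1.2],[1.7,-6.8,-1.2]],"twist":[[0,0,0],[0,0,0],[0,0,0],[0,0,0],[0,0,0],[0,0,0],[0,0,0],[0,0,0]]}'
python3 -m creep '{"hand":[0,0,0],"travel":[[0,0,-0.15],[0,0,-0.3],[0,0,-0.3]],"twist":[[0,0,0],[0,0,0],[0,0,0]]}'
```

```text
time_s: 14.35
tcp_pos: [0.6303, 0.0609, -0.0153]
tool_rot: [0.002, -0.123, 0.992, 0.005]
force: [0.5, -0.2, -0.6]
finger_gap: 0.266
time_s: 14.65
tcp_pos: [0.6304, 0.0616, -0.0173]
tool_rot: [0.002, -0.123, 0.992, 0.005]
force: [-2.0, 1.0, 5.1]
finger_gap: 0.266
```

```bash
python3 -m creep '{"hand":[40,55,60,60,60,60,60,60],"travel":[[0,0,0],[0,0,0],[0,0,0.3],[0,0,2],[0,0,5],[-1,-4,9],[-2,-9,12],[-2,-14,12]],"twist":[[0,0,0],[0,0,0],[0,0,0],[0,0,0],[0,0,0],[0,0,0],[0,0,0],[0,0,0]]}'
python3 - <<'E'
from h import *
s=snap('side','side10');t=snap('top','top10');a=arm.state();print(a['tcp_pos'],a['force'])
A=cv2.resize(cv2.imread('pics/side10.png')[150:300,200:400],(600,450),interpolation=cv2.INTER_CUBIC)
# barrel: bright, low-saturation pixels
for n,q,box in(('side',s,(225,190,340,280)),('top',t,(225,215,330,270))):
    g=q['frame'].mean(2);H=cv2.cvtColor(q['frame'],cv2.COLOR_RGB2HSV);x0,y0,x1,y1=box
    m=np.zeros(g.shape,'uint8');m[y0:y1,x0:x1]=((g>145)&(H[:,:,1]<40))[y0:y1,x0:x1]
    k,l,st,c=cv2.connectedComponentsWithStats(m)
    for i in range(1,k):
        if st[i,4]>25: print(n,st[i],c[i].round(1))
    i=1+np.argmax(st[1:,4]);yy,xx=np.nonzero(l==i);P=onplane(q,np.c_[xx,yy],.018 if n=='side' else .019)[:,:2]*1000
    r=cv2.minAreaRect(P.astype('float32'));print(n,np.round(np.hstack([r[0],r[1],r[2]]),1),'mean',P.mean(0).round(1))
    u,sv,v=np.linalg.svd(P-P.mean(0),full_matrices=False);print('dir',np.degrees(np.arctan2(v[0,1],v[0,0])))
E
```

```text
time_s: 15.45
tcp_pos: [0.6127, -0.0645, 0.105]
tool_rot: [0.005, -0.125, 0.992, 0.005]
force: [1.1, -0.8, -1.3]
finger_gap: 0.603
[ 0.61119189 -0.06899857  0.10307846] [ 0.19824047  0.90384565 -0.94850788]
side [292 232  40  16 165] [311.9 239.7]
side [610.7 128.1  13.   96.5  14.3] mean [611.  126.1]
dir -75.75231788632625
top [ 279  215   51   55 2324] [307.6 239.1]
top [594.7 127.3 113.4 122.5  88.5] mean [600.8 119. ]
dir -149.86785705965013
```

```bash
python3 -m creep '{"hand":[60,60,60,60,60,60,60,60],"travel":[[0.1,5,0],[0.1,10,0],[0.1,15,0],[0.1,19.6,0],[0.1,19.6,-4],[0.1,19.6,-8],[0.1,19.6,-8],[0.1,19.6,-8]],"twist":[[0,0,0],[0,0,0],[0,0,0],[0,0,0],[0,0,0],[0,0,0],[0,0,0],[0,0,0]]}'
python3 - <<'E'
from h import *
s=snap('side','side11');a=arm.state();print(a['tcp_pos'],a['force']);q=a['tool_rot'];print(np.degrees(2*np.arctan2(q[2],q[1])))
g=s['frame'].mean(2);print(proj(s,[a['tcp_pos']+[0,0,.025],[.612,.127,.012]]).round(0))
for r in range(214,236,3): print(r,[(c,*(bydepth(s,[(c,r)])[0]*1000).round(0).astype(int)) for c in range(284,336,6)])
E
```

```text
time_s: 16.35
tcp_pos: [0.6123, 0.1269, 0.0231]
tool_rot: [0.003, -0.121, 0.993, 0.004]
force: [0.4, 0.5, 0.5]
finger_gap: 0.598
[0.6135552  0.12721728 0.02461951] [0.54235351 0.25885406 0.72656145]
193.83739641612746
[[312. 226.]
 [312. 242.]]
214 [(284, np.int64(658), np.int64(274), np.int64(2)), (290, np.int64(552), np.int64(118), np.int64(103)), (296, np.int64(560), np.int64(110), np.int64(103)), (302, np.int64(567), np.int64(103), np.int64(103)), (308, np.int64(587), np.int64(108), np.int64(94)), (314, np.int64(633), np.int64(142), np.int64(63)), (320, np.int64(637), np.int64(129), np.int64(66)), (326, np.int64(729), np.int64(208), np.int64(1)), (332, np.int64(740), np.int64(198), np.int64(0))]
217 [(284, np.int64(652), np.int64(267), np.int64(-1)), (290, np.int64(554), np.int64(121), np.int64(95)), (296, np.int64(558), np.int64(109), np.int64(98)), (302, np.int64(565), np.int64(100), np.int64(99)), (308, np.int64(692), np.int64(228), np.int64(-1)), (314, np.int64(633), np.int64(142), np.int64(56)), (320, np.int64(637), np.int64(129), np.int64(59)), (326, np.int64(720), np.int64
[... 2129 characters left out ...]
64(586), np.int64(108), np.int64(54)), (314, np.int64(654), np.int64(167), np.int64(0)), (320, np.int64(665), np.int64(159), np.int64(0)), (326, np.int64(674), np.int64(150), np.int64(-1)), (332, np.int64(684), np.int64(141), np.int64(0))]
235 [(284, np.int64(583), np.int64(181), np.int64(17)), (290, np.int64(590), np.int64(170), np.int64(19)), (296, np.int64(602), np.int64(164), np.int64(16)), (302, np.int64(609), np.int64(154), np.int64(18)), (308, np.int64(636), np.int64(166), np.int64(1)), (314, np.int64(647), np.int64(159), np.int64(-1)), (320, np.int64(656), np.int64(149), np.int64(0)), (326, np.int64(664), np.int64(139), np.int64(1)), (332, np.int64(676), np.int64(133), np.int64(-2))]
```

```bash
python3 -m creep '{"hand":[60,60,60,60,40,20,0,0],"travel":[[0,0,-2],[0,0,-3.5],[0,0,-4.3],[0,0,-4.4],[0,0,-4.4],[0,0,-4.4],[0,0,-4.4],[0,0,-4.4]],"twist":[[0,0,0.005],[0,0,0.005],[0,0,0.005],[0,0,0.005],[0,0,0.005],[0,0,0.005],[0,0,0.005],[0,0,0.005]]}'
python3 -m creep '{"hand":[0,0,0],"travel":[[0,0,0],[0,0,0],[0,0,0]],"twist":[[0,0,0],[0,0,0],[0,0,0]]}'
```

```text
time_s: 17.2
tcp_pos: [0.6144, 0.1275, -0.018]
tool_rot: [0.006, -0.123, 0.992, 0.005]
force: [-2.0, -0.1, 6.0]
finger_gap: 0.164
time_s: 17.5
tcp_pos: [0.6144, 0.1276, -0.0179]
tool_rot: [0.006, -0.123, 0.992, 0.005]
force: [-0.1, 0.1, 2.6]
finger_gap: 0.161
```

```bash
python3 -m creep '{"hand":[0,0,0,0,0,0,0,0],"travel":[[0,0,1],[0,0,4],[0,0,8],[0,0,12],[-1,-2,13],[-2,-5,13],[-3,-8,13],[-4,-11,13]],"twist":[[0,0,0],[0,0,0],[0,0,0],[0,0,0],[0,0,-0.14],[0,0,-0.28],[0,0,-0.42],[0,0,-0.56]]}'
python3 -m creep '{"hand":[0,0,0,0,0,0,0,0],"travel":[[-1,-3,0],[-2,-6,0],[-3,-9,0],[-4,-12,0],[-5,-15,0],[-6,-18,0],[-7,-21,0],[-8,-24,0]],"twist":[[0,0,-0.14],[0,0,-0.28],[0,0,-0.42],[0,0,-0.56],[0,0,-0.7],[0,0,-0.84],[0,0,-0.98],[0,0,-1.12]]}'
python3 - <<'E'
from h import *
a=arm.state();print(a['tcp_pos'],a['force'],a['finger_gap']);q=a['tool_rot'];print(np.degrees(2*np.arctan2(q[2],q[1])),a['joints'].round(2))
E
```

```text
time_s: 18.3
tcp_pos: [0.5736, 0.0166, 0.1125]
tool_rot: [0.007, 0.158, 0.987, 0.003]
force: [0.9, 0.8, -0.2]
finger_gap: 0.158
time_s: 19.1
tcp_pos: [0.4928, -0.2245, 0.1129]
tool_rot: [0.008, 0.661, 0.75, -0.001]
force: [0.6, 1.0, -0.5]
finger_gap: 0.16
[ 0.49284539 -0.22449032  0.1128932 ] [ 0.62145233  0.9860186  -0.49588038] 0.15998995978149497
97.26408817837188 [-0.12  0.33 -0.35  0.01 -0.88 -1.33]
```

```bash
cat > aim.py <<'E'
from h import *
from scipy.spatial.transform import Rotation as R
import sys
a=arm.state();q=a['tool_rot'];c=R.from_quat([q[1],q[2],q[3],q[0]]);y=np.radians(float(sys.argv[1]))/2
d=R.from_quat([np.cos(y),np.sin(y),0,0]);print('tcp',a['tcp_pos'].round(4),'F',a['force'].round(1),'gap',a['finger_gap'].round(3),'twist needed',(d*c.inv()).as_rotvec().round(4))
E
python3 aim.py 68.2
```

```text
Traceback (most recent call last):
  File "aim.py", line 5, in <module>
    d=R.from_quat([np.cos(y),np.sin(y),0,0]);print('tcp',a['tcp_pos'].round(4),'F',a['force'].round(1),'gap',a['finger_gap'].round(3),'twist needed',(d*c.inv()).as_rotvec().round(4))
                                                                                                             ^^^^^^^^^^^^^^^^^^^^^
AttributeError: 'float' object has no attribute 'round'
```

```bash
sed -i "s/a\['finger_gap'\].round(3)/round(a['finger_gap'],3)/" aim.py; python3 aim.py 68.2
```

```text
tcp [ 0.4928 -0.2245  0.1129] F [ 0.6  1.  -0.5] gap 0.16 twist needed [ 0.014   0.0074 -0.5073]
```

```bash
python3 -m creep '{"hand":[0,0,0,0,0,0],"travel":[[-0.7,-0.8,0],[-1.4,-1.7,-0.5],[-2.05,-2.5,-0.5],[-2.05,-2.5,-0.5],[-2.05,-2.5,-0.5],[-2.05,-2.5,-0.5]],"twist":[[0.003,0.002,-0.13],[0.006,0.003,-0.26],[0.01,0.006,-0.39],[0.014,0.007,-0.507],[0.014,0.007,-0.507],[0.014,0.007,-0.507]]}'
python3 aim.py 68.2
python3 - <<'E'
from h import *
s=snap('side','side12');g=s['frame'].mean(2)
H=cv2.cvtColor(s['frame'],cv2.COLOR_RGB2HSV)
m=np.zeros(g.shape,'uint8');m[240:400,330:560]=((g>118)&(H[:,:,1]<45))[240:400,330:560]
k,l,st,c=cv2.connectedComponentsWithStats(m)
for i in range(1,k):
    if st[i,4]>12:
        yy,xx=np.nonzero(l==i);z=bydepth(s,np.c_[xx,yy]);print(st[i],c[i].round(1),'med',np.median(z,0).round(4))
A=cv2.resize(cv2.imread('pics/side12.png')[220:420,340:560],(792,720),interpolation=cv2.INTER_CUBIC)
cv2.imwrite('pics/c12.png',cv2.resize(A,(660,600)))
E
```

```text
time_s: 19.7
tcp_pos: [0.4723, -0.2495, 0.1081]
tool_rot: [0.0, 0.827, 0.562, 0.0]
force: [-0.1, 0.1, -0.7]
finger_gap: 0.161
tcp [ 0.4723 -0.2495  0.1081] F [-0.1  0.1 -0.7] gap 0.161 twist needed [ 0.0002  0.0006 -0.0027]
[ 472  240   88   53 2903] [524.7 258.3] med [ 0.881  -0.1969  0.    ]
[483 280  12   8  18] [488.6 283.6] med [ 0.7594 -0.19    0.001 ]
[389 308  40  19 311] [411.9 317. ] med [ 0.4449 -0.2401  0.1452]
[375 310  13   6  17] [381.5 312.8] med [ 0.5565 -0.1076  0.0008]
[448 318   4  11  17] [449.8 321.9] med [ 0.6199 -0.1997  0.0009]
[480 329  14   6  19] [486.1 331.6] med [ 6.407e-01 -2.520e-01  5.000e-04]
[341 331  10  13  27] [346.  337.7] med [ 0.4681 -0.1065  0.0008]
[472 331  66  37 781] [505.1 350.6] med [ 0.5921 -0.3106  0.0294]
[330 332  17  35 164] [336.2 350. ] med [ 0.4405 -0.1176  0.0008]
[343 344  14  12  45] [350.7 350.3] med [ 0.457  -0.1309  0.0009]
[378 344   8   6  17] [381.9 346.2] med [ 0.4971 -0.1586  0.0007]
[391 353   9   5  17] [395.8 355.9] med [ 0.4905 -0.1875  0.0019]
[353 355   8   7  16] [356.6 357.8] med [ 0.4524 -0.1482  0.001 ]
[357 359  26  10 134] [370.3 363.3] med [ 0.4207 -0.2032  0.0576]
[442 358   9   9  53] [446.6 361.6] med [ 0.5045 -0.2632  0.0416]
[330 360  32  40 492] [342.5 383.1] med [ 4.015e-01 -1.670e-01  4.000e-04]
[403 371   8   3  15] [406.3 371.9] med [ 0.4298 -0.2495  0.0686]
[393 374   9  10  50] [397.3 378.6] med [ 0.4326 -0.235   0.0417]
[530 377  12   5  15] [535.4 379.2] med [ 0.6039 -0.3532  0.0007]
[449 378   7   5  22] [452.1 380. ] med [ 0.5011 -0.2783  0.0208]
[517 382  12   5  16] [522.8 384.1] med [ 5.840e-01 -3.446e-01  5.000e-04]
[380 386  21  12 133] [389.7 391.4] med [ 0.4002 -0.2493  0.0572]
[400 396   8   4  26] [403.5 397.5] med [ 0.4298 -0.2502  0.0217]
```

```bash
cat > bar.py <<'E'
from h import *
import sys
s=load(sys.argv[1]);x0,y0,x1,y1=eval(sys.argv[2]);g=s['frame'].mean(2);H=cv2.cvtColor(s['frame'],cv2.COLOR_RGB2HSV)
m=np.zeros(g.shape,'uint8');m[y0:y1,x0:x1]=((g>118)&(H[:,:,1]<45))[y0:y1,x0:x1]
k,l,st,c=cv2.connectedComponentsWithStats(m);i=1+np.argmax(st[1:,4]);m=cv2.erode((l==i).astype('uint8'),np.ones((3,3)));yy,xx=np.nonzero(l==i)
P=bydepth(s,np.c_[xx,yy]);P=P[np.abs(P[:,2]-np.median(P[:,2]))<.012]
th=np.radians(-21.8);ex=np.array([np.cos(th),np.sin(th)]);ey=np.array([-ex[1],ex[0]]);O=np.array([.4717,-.2502])
q=(P[:,:2]-O);X=q@ex*1000;Y=q@ey*1000;Z=P[:,2]*1000
print('n',len(X),'x range',np.percentile(X,[1,50,99]).round(1));A=np.c_[X,np.ones(len(X))]
for n,v in(('y',Y),('z',Z)):
    f=np.polyfit(X,v,1);print(n,'median',np.median(v).round(1),'slope deg',np.degrees(f[0]).round(2))
print('z p95',np.percentile(Z,95))
E
python3 bar.py side12 '(385,300,435,335)'; python3 bar.py side10 '(285,225,340,255)'
```

```text
n 286 x range [-52.5 -30.3  -7.3]
y median -2.4 slope deg 2.46
z median 145.4 slope deg -0.83
z p95 147.18176725673408
n 186 x range [-42.4 -11.8  17.2]
y median 399.0 slope deg -74.66
z median 18.0 slope deg 0.19
z p95 19.742068452917458
```

```bash
python3 -m creep '{"hand":[0,0,0,0,0,0],"travel":[[0,0,-2],[0,0,-4],[0,0,-5.6],[0,0,-5.6],[0,0,-5.6],[0,0,-5.6]],"twist":[[0,0,0],[0,0,0],[0,0,0],[0,0,0],[0,0,0],[0,0,0]]}'
python3 aim.py 68.2
python3 - <<'E'
from h import *
s=snap('side','side13')
cv2.imwrite('pics/c13.png',cv2.resize(cv2.imread('pics/side13.png')[280:420,340:520],(771,600),interpolation=cv2.INTER_CUBIC))
E
python3 bar.py side13 '(375,325,435,365)'
```

```text
time_s: 20.35
tcp_pos: [0.4734, -0.2495, 0.0532]
tool_rot: [0.001, 0.827, 0.562, 0.001]
force: [0.8, 0.1, 0.7]
finger_gap: 0.156
tcp [ 0.4734 -0.2495  0.0532] F [0.8 0.1 0.7] gap 0.156 twist needed [ 0.0008  0.0026 -0.0037]
n 270 x range [-51.7 -29.1  -6.9]
y median -1.8 slope deg 2.81
z median 90.2 slope deg -1.54
z p95 92.13028526782767
```

View pics/c13.png

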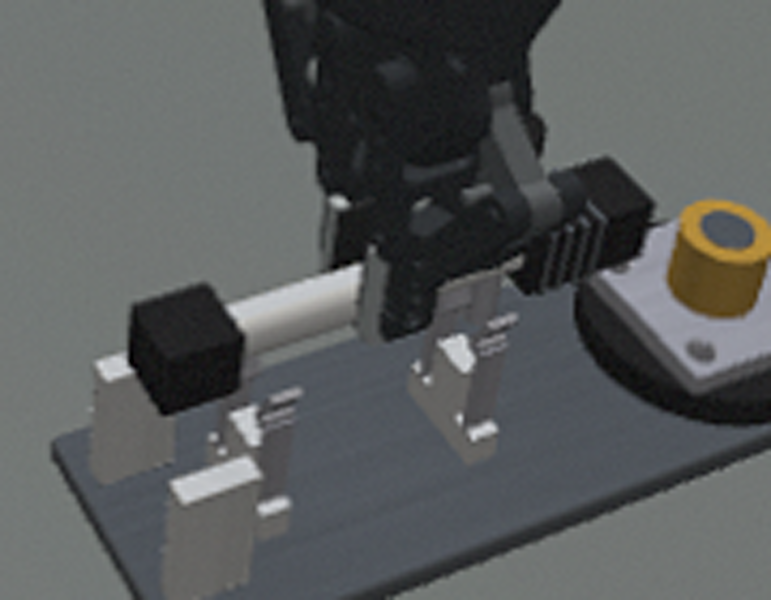

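The light hangs over both clips: tail cap at crop (190,350) between the cheeks, head at (600,220) towards the flange, looking level. One yaw check by depth, then press.

Run:
```python
from h import *
s=load('side13');th=np.radians(-21.8);ex=np.array([np.cos(th),np.sin(th)]);ey=np.array([-ex[1],ex[0]]);O=np.array([.4717,-.2502])
for n,(x0,y0,x1,y1) in{'tail':(368,345,398,378),'head':(462,314,494,350)}.items():
    yy,xx=np.mgrid[y0:y1,x0:x1];uv=np.c_[xx.ravel(),yy.ravel()];k=s['frame'].mean(2)[uv[:,1],uv[:,0]]<70;P=bydepth(s,uv[k])
    t=P[(P[:,2]>.089)&(P[:,2]<.1)]; q=(t[:,:2]-O)*1000
    print(n,len(t),'x',np.percentile(q@ex,[5,50,95]).round(1),'y',np.percentile(q@ey,[5,50,95]).round(1),'z',np.median(t[:,2]).round(4))
```

```text
tail 372 x [-77.1 -66.4 -54. ] y [-12.   -2.6   9.8] z 0.0951
head 251 x [53.4 80.5 91.4] y [-10.9  -6.2  10.9] z 0.0937
```

```bash
python3 -m creep '{"hand":[0,0,0,0,0,0],"travel":[[0,0,-0.6],[0,0,-1.2],[0,0,-1.8],[0,0,-2.4],[0,0,-2.8],[0,0,-2.8]],"twist":[[0,0,0],[0,0,0],[0,0,0],[0,0,0],[0,0,0],[0,0,0]]}'
```

```text
time_s: 21.0
tcp_pos: [0.4737, -0.2507, 0.0251]
tool_rot: [0.002, 0.827, 0.562, 0.001]
force: [-0.3, -5.5, -0.3]
finger_gap: 0.162
```

```bash
python3 -m creep '{"hand":[0,0,0,0],"travel":[[-0.03,-0.08,-0.3],[-0.03,-0.08,-0.5],[-0.03,-0.08,-0.5],[-0.03,-0.08,-0.5]],"twist":[[0,0,0],[0,0,0],[0,0,0],[0,0,0]]}'; python3 aim.py 68.2
```

```text
time_s: 21.4
tcp_pos: [0.4733, -0.2516, 0.0199]
tool_rot: [0.002, 0.827, 0.562, 0.001]
force: [-1.2, -1.9, 1.3]
finger_gap: 0.161
tcp [ 0.4733 -0.2516  0.0199] F [-1.2 -1.9  1.3] gap 0.161 twist needed [ 0.0025  0.0032 -0.0039]
```

Now a touch further, until the saddle pushes back.

```bash
python3 -m creep '{"hand":[0,0,0],"travel":[[0,0,-0.1],[0,0,-0.2],[0,0,-0.2]],"twist":[[0,0,0],[0,0,0],[0,0,0]]}'
```

```text
time_s: 21.7
tcp_pos: [0.4734, -0.2517, 0.0198]
tool_rot: [0.002, 0.827, 0.563, 0.001]
force: [-4.2, 0.8, 13.5]
finger_gap: 0.165
```

```bash
python3 -m creep '{"hand":[30,45,50,50,50,50,50,50],"travel":[[0,0,0.1],[0,0,0.1],[0,0,0.3],[0,0,1],[0,0,4],[0,0,8],[0,0,12],[0,0,15]],"twist":[[0,0,0],[0,0,0],[0,0,0],[0,0,0],[0,0,0],[0,0,0],[0,0,0],[0,0,0]]}'
python3 -m creep '{"hand":[50,50,50,50,50,50,50,50],"travel":[[0,0,2],[-1,5,2],[-2,10,2],[-3,15,2],[-4,20,2],[-5,25,2],[-5,30,2],[-5,33,2]],"twist":[[0,0,0],[0,0,0],[0,0,0],[0,0,0],[0,0,0],[0,0,0],[0,0,0],[0,0,0]]}'
cat > chk.py <<'E'
from h import *
s=snap('side','side14');t=snap('top','top14');th=np.radians(-21.8);ex=np.array([np.cos(th),np.sin(th)]);ey=np.array([-ex[1],ex[0]])
for tag,v,O in(('side',s,np.array([.4717,-.2502])),('top',t,np.array([.4749,-.2521]))):
    yy,xx=np.mgrid[0:480,0:640];uv=np.c_[xx.ravel(),yy.ravel()];uv=uv[v['depth'].ravel()>0];P=bydepth(v,uv);q=(P[:,:2]-O)*1000;X,Y,Z=q@ex,q@ey,P[:,2]*1000;g=v['frame'].mean(2)[uv[:,1],uv[:,0]]
    for n,k in{'tail':(abs(X+64)<16)&(abs(Y)<15)&(Z>56)&(g<75),'barrel':(abs(X)<28)&(abs(Y)<10)&(Z>45)&(g>100),'head':(abs(X-73)<28)&(abs(Y)<15)&(Z>56)&(g<75),'foot':(abs(X-140)<36)&(abs(Y)<36)&(np.hypot(X-140,Y)>22)&(Z>20),'hub':(np.hypot(X-140,Y)<18)&(Z>45)}.items():
        if k.sum()>5: print(tag,n,k.sum(),'x',np.percentile(X[k],[3,50,97]).round(1),'y',np.percentile(Y[k],[3,50,97]).round(1),'z',np.percentile(Z[k],[10,50,90]).round(1))
    k=(abs(X)<28)&(abs(Y)<10)&(Z>45)&(g>100)
    if k.sum()>20: print('barrel z slope deg',np.degrees(np.polyfit(X[k],Z[k],1)[0]).round(2))
a=arm.state();print(a['time_s'],a['tcp_pos'],a['force'])
E
python3 chk.py
```

```text
time_s: 22.5
tcp_pos: [0.474, -0.2519, 0.1727]
tool_rot: [0.003, 0.827, 0.563, 0.001]
force: [1.0, -0.6, 0.0]
finger_gap: 0.502
time_s: 23.3
tcp_pos: [0.4234, 0.0806, 0.1935]
tool_rot: [0.003, 0.826, 0.564, 0.002]
force: [0.8, -0.8, -0.1]
finger_gap: 0.501
side tail 348 x [-76.3 -65.4 -52.7] y [-14.3  -4.3   8.3] z [58.7 61.3 62.4]
side barrel 399 x [-26.3  -0.7  26.4] y [-8.3 -4.1  4.4] z [52.9 56.2 57.9]
side head 473 x [49.2 70.7 91.9] y [-12.6  -2.1  10.8] z [59.  61.3 62.4]
side foot 904 x [106.6 129.9 169.3] y [-34.3 -22.7  28.9] z [21.6 28.6 30.6]
side hub 357 x [125.4 136.3 152.2] y [-13.9  -3.1  12.4] z [48.2 55.  56.3]
barrel z slope deg -0.06
top tail 130 x [-76.7 -64.4 -53.1] y [-12.7  -1.4   9.4] z [58.1 61.3 64.5]
top barrel 199 x [-26.6  -0.4  26.1] y [-7.6  1.   7.4] z [51.9 56.5 60.2]
top head 242 x [51.6 72.7 93.7] y [-11.4   1.   12.3] z [58.4 62.  65.2]
top foot 631 x [106.3 136.5 171.9] y [-33.4   4.5  33.7] z [22.2 28.8 33.4]
top hub 165 x [127.  139.9 153. ] y [-11.1   2.4  14.9] z [51.7 55.8 59.4]
barrel z slope deg 0.82
23.4 [0.42425974 0.08152079 0.19334664] [-0.02532848 -0.20557684  0.76216475]
```

Run:
```python
from h import *
a=load('side0')['frame'].astype(int);b=load('side14')['frame'].astype(int)
t0=load('top0')['frame'].astype(int);t1=load('top14')['frame'].astype(int)
for n,A,B,(x0,y0,x1,y1) in[('bottle side',a,b,(378,228,408,280)),('scriber side',a,b,(272,198,294,218)),('rod side',a,b,(222,228,248,246)),('bottle top',t0,t1,(366,195,394,222)),('scriber top',t0,t1,(228,208,252,228)),('rod top',t0,t1,(244,272,268,292))]:
    d=np.abs(A-B).max(2)[y0:y1,x0:x1];print(n,'mean diff',d.mean().round(1),'frac>30',(d>30).mean().round(3))
print(arm.sign_off())
```

```text
bottle side mean diff 3.5 frac>30 0.0
scriber side mean diff 3.8 frac>30 0.0
rod side mean diff 3.4 frac>30 0.0
bottle top mean diff 1.7 frac>30 0.0
scriber top mean diff 1.8 frac>30 0.0
rod top mean diff 1.6 frac>30 0.0
the job is handed in; nothing more can be done
None
```

The job is done and handed in at about 23.4 s of the 66 s allowed. The flange lies flat on the stage over all four studs, and the light is clipped into the holder with its head towards the flange.

- **Flange:** I lined up the holes with the studs in the side camera before lowering it. After release its foot top measured 30 mm above the bench and its hub top 55–56 mm, which match the expected 30 and 56 mm.
- **Light:** I drew it from the middle bay by its square tail cap, laid it on the bench and let go. I then took it again by the barrel and pressed until the saddle pushed back with about 13 N. Both end caps have their tops at about 61–62 mm, so the light is level with its axis near 50 mm. Along the holder it spans about -76 to 92–94 mm, against -76 to 95 mm expected.
- **Other items:** the bottle, scriber and rod show no change in either camera. The gripper is open and clear of everything.

Checks that failed or disagreed:
- The reported tool height read about 25 mm lower than the fingertips seen in depth. The first closing on the hub was therefore empty, just above it, and did no harm. I corrected for it afterwards.
- The two cameras differed by 2–3 mm from each other.
- The light's yaw came out up to about 0.9° off the holder axis, which may be measurement error.
- I had used up my picture views, so the final check was by depth readings and picture differences only. I did not look at the clips closing around the barrel.

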